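# Turn castings onto their feet over a step and store them in the drawer

### The arm

A 6-joint arm with a two-finger parallel gripper is mounted at the origin on a cart in front of the work surface, level with it; the furniture and walls round the work are solid. World frame = base frame: x ahead of the robot, y to its left, z up, the work surface at z = 0. Lengths are in m, angles in rad, forces in N, time in s.
With the tool pointing down it reaches from about 0.425 to 0.95 m from the base axis. Payload 3.5 kg.
Tool frame: the origin (TCP) lies on the centre line of the jaws, within the pads' length; the fingertips stand 14 mm ahead of it and the grasp point (between the pads) lies 5 mm behind it (ctrl.finger_overhang is the distance from the TCP to the fingertips, in m); z points along the fingers, y is the line along which they close (so a half turn about z gives the same grasp; the last joint's range is limited). The gripper opens to 85 mm and grips with 20 to 120 N. Pads are 22 mm wide; open, the fingers measure 114 mm over their backs; the gripper's body (76 mm by 85 mm) begins 54 mm behind the grasp point. The pads swing forward as they close: fully open they stand 13 mm farther back than shut.
Start: joints at [-1.452, 0.286, 1.577, -0, 1.279, -0.15], TCP at [0.179, -0.651, 0.245] pointing down, gripper open.
Joint ranges: [-2.77, 2.77], [-0.9, 2.22], [0.21, 2.48], [-1.53, 4.67], [0.24, 2.81], [-2.84, 2.84]. Speed limits (rad/s): [2.79, 2.79, 3.14, 3.14, 3.14, 3.14].

### API

Orientations are given as a unit quaternion [x, y, z, w].
In Python, from plant import ctrl gives the robot as it stands.
- The arm moves only by the tool send_rows, never from a script. Its argument "moves" is text: rows parted by semicolons, each of 7 numbers parted by spaces: the turn, a rotation vector about the tool's x, y, z in units of 360 degrees (1.0 is 360 degrees), then the shift along the tool's x, y, z in units of 20 cm (1.0 is 20 cm), then the gripper's target within -1 to 1 (fully open at 1, half-way at 0, shut at -1). A call has 1 to 12 rows; each row is the pose to reach, as a shift and turn from the pose commanded when the call began, along the tool's axes at that moment, turning the shorter way round; what a row does not reach only later rows make up. A row lasts 1/8 s, in which the tool goes at most 62.5 mm and 10.7 degrees, less where a joint would pass 70% of its speed; a pose out of reach is approached as far as the arm can. A call with a number of a shift or a turn outside -1 to 1 is refused whole. A call with a gripper value outside its range is refused whole. The fingers move at their own pace and stop on an object; "newtons" is the grip in N (left out, the last holds). Time passes only in rows, so rows that repeat a pose let the fingers close. It gives the time, the measured TCP pose, the force, the opening and the grip force at its end, in the units of the state.
- ctrl.get_state(): the state, without advancing time (a new reading comes with each control period).
- ctrl.read_camera(name): name is "scene" or "top"; returns a dict with "image" (480x640x3 uint8, red, green, blue), "fovy" (degrees; the focal length in pixels is half the picture's height over the tangent of half this angle, whatever the lens; pixels are square), "cx", "cy" (the principal point, pixels), "distortion" ([k1, k2, p1, p2, k3] as OpenCV has them; the pictures are not rectified), "extrinsics" (4x4, takes a point from camera to world coordinates). Camera axes: x right, y up, looking along -z (the intrinsics and any distortion apply to the point x, -y, -z); pixel columns grow to the right and rows downward; lengths in m; the calibration is good to about 2 mm. A picture is of the moment at which its call begins. There is no depth.
- ctrl.sign_off(): hands the job in; it is judged then, once.
The state is a dict: "time": time; "qpos": joint angles; "dq": joint speeds; "joint_efforts": joint torques, N m; "eef_pos": TCP position; "tcp_rot": TCP orientation; "contact_force": force on the tool from outside, world axes, zero at the start; "wrist_torque": the same for the moment, N m; "opening": opening from 0.0 (shut) to 1.0 (fully open); "finger_force": force on a finger pad.
Only numpy, scipy, OpenCV 4.12 (cv2) and the standard library are available. Lean on these libraries where they do the work, as an engineer would, in place of code of your own. Each camera call takes 0.05 s, during which the arm holds its last target. There are 200 camera calls.

### The job

The pedestal castings lie on their backs on the bench in front of the parts cabinet: lay each one on the turnover step, foot towards its edge, and push it off so that it tumbles onto its foot on the rubber mat below; leave them all standing there free. Only when all of them stand on the mat, pull the parts drawer out to its stop, stand every casting on its foot in the drawer, and push the drawer fully shut. Leave the bearing, nut and chisel where they lie.

Things in the scene. Friction and masses are not known exactly. Their poses are not given: they have to be found in the camera images.
- casting_a_mid (a point): Centre of one of up to three identical bare-metal pedestal castings (some may be absent), 84 mm tall, 0.3 kg. Axes: +x from foot to head end (straight up when it stands on its foot), y across, +z out of the front with the round bore. 42 mm from the foot's underside and from the head end, 20 mm from the flat back. It starts on its back on the bench before the drawer, foot roughly towards the robot.
- casting_b_mid (a point): Centre of one of up to three identical bare-metal pedestal castings (some may be absent), 84 mm tall, 0.3 kg. Axes: +x from foot to head end (straight up when it stands on its foot), y across, +z out of the front with the round bore. 42 mm from the foot's underside and from the head end, 20 mm from the flat back. It starts on its back on the bench before the drawer, foot roughly towards the robot.
- casting_c_mid (a point): Centre of one of up to three identical bare-metal pedestal castings (some may be absent), 84 mm tall, 0.3 kg. Axes: +x from foot to head end (straight up when it stands on its foot), y across, +z out of the front with the round bore. 42 mm from the foot's underside and from the head end, 20 mm from the flat back. It starts on its back on the bench before the drawer, foot roughly towards the robot.
- casting_a: Same casting; origin on its flat back, 20 mm behind casting_a_mid along z; same axes. Foot: flange 12 mm thick, 56 mm wide (y), 50 mm deep (z), flush with the back, sticking out 10 mm in front. Column above it: 46 mm wide (y), 40 mm deep (z). Centre of mass 39 mm from the foot's underside, 21 mm from the back.
- casting_b: Same casting; origin on its flat back, 20 mm behind casting_b_mid along z; same axes. Foot: flange 12 mm thick, 56 mm wide (y), 50 mm deep (z), flush with the back, sticking out 10 mm in front. Column above it: 46 mm wide (y), 40 mm deep (z). Centre of mass 39 mm from the foot's underside, 21 mm from the back.
- casting_c: Same casting; origin on its flat back, 20 mm behind casting_c_mid along z; same axes. Foot: flange 12 mm thick, 56 mm wide (y), 50 mm deep (z), flush with the back, sticking out 10 mm in front. Column above it: 46 mm wide (y), 40 mm deep (z). Centre of mass 39 mm from the foot's underside, 21 mm from the back.
- step_edge (a point): Middle of the upper front edge of the fixed grey turnover step: block 150 mm deep, 300 mm long, 42 mm high. +x level, back over its top; y along the edge; z up. In front (-x) lies a rubber mat 4 mm thick, 100 mm deep, 300 mm long. A casting pushed foot first over the edge tips when its mass centre passes it and normally lands on its foot, centre 20 to 60 mm before the edge, front away from it.
- drawer (a joint): How far the drawer of the low green cabinet is out, m: 0 fully shut, 0.15 at its stop; starts at 0 to 0.015. About 2 N of friction; it stays where left. The fixed cabinet is 240 mm wide, 190 mm deep, 122 mm high; its front face is the drawer's panel.
- drawer_handle (a point): Middle of the drawer's pull bar: level round bar 10 mm thick, 100 mm long (along y) on two end posts, 42 mm in front of the drawer's front panel, 90 mm above the bench, 32 mm below the cabinet's top. Moves with the drawer; its -x is the pulling direction.
- drawer_floor (a point): Point on the drawer's inner floor, 16 mm above the bench, moving with it; -x is the pulling direction, z up. The floor reaches from x = -76 mm (front panel, 97 mm high inside) to +91 mm (back) and 108 mm either way in y; other walls 42 mm high. At the stop the drawer is uncovered up to x = +75 mm. A standing casting clears the cabinet's ceiling by about 15 mm.
- vice_back (a point): Middle of the upper back end of the fixed bench vice, 107 mm above the bench, just in front of the mat; the vice runs from here towards the robot, about 140 mm wide and up to 155 mm high. Keep the gripper clear of it when taking a casting from the mat.
- bearing: Ball bearing, 62 mm across, 16 mm high, lying on the bench to the right of the step; a bystander. Origin at the centre of its underside.
- hex_nut_b: Rusty hexagon nut, 34 mm across, 16 mm high, on the bench between the step and the cabinet; a bystander. Origin at the centre of its underside.
- cold_chisel: Cold chisel, 165 mm long, 20 mm thick, lying behind the step; a bystander. Origin at the centre of its underside.
Things that resemble listed ones, but are neither listed nor needed, are in the scene too. What is shaped like the casting_b but pink is not meant.

How it is judged:
On the way, in this order (a step that is already met when the one before it is completed fails the run):
1. a casting is laid on the step (((angle between casting_a_mid's own x axis and vertical between 1.4 and 1.74 rad and x of casting_a_mid in the frame of step_edge between -0.005 and 0.15 m and y of casting_a_mid in the frame of step_edge between -0.15 and 0.15 m and z of casting_a_mid in the frame of step_edge between 0.012 and 0.036 m) or (angle between casting_b_mid's own x axis and vertical between 1.4 and 1.74 rad and x of casting_b_mid in the frame of step_edge between -0.005 and 0.15 m and y of casting_b_mid in the frame of step_edge between -0.15 and 0.15 m and z of casting_b_mid in the frame of step_edge between 0.012 and 0.036 m) or (angle between casting_c_mid's own x axis and vertical between 1.4 and 1.74 rad and x of casting_c_mid in the frame of step_edge between -0.005 and 0.15 m and y of casting_c_mid in the frame of step_edge between -0.15 and 0.15 m and z of casting_c_mid in the frame of step_edge between 0.012 and 0.036 m))), for 0.1 s.
2. every casting stands on its foot on the mat in front of the step, let go (angle between each of casting_a_mid, casting_b_mid, casting_c_mid's own x axis and vertical below 0.12 rad and x of casting_a_mid in the frame of step_edge between -0.12 and -0.005 m and y of casting_a_mid in the frame of step_edge between -0.16 and 0.16 m and z of casting_a_mid in the frame of step_edge between -0.006 and 0.012 m and contact force between each of casting_a, casting_b, casting_c and the fingers below 0.2 N and linear speed of each of casting_a, casting_b, casting_c below 0.03 m/s and x of casting_b_mid in the frame of step_edge between -0.12 and -0.005 m and y of casting_b_mid in the frame of step_edge between -0.16 and 0.16 m and z of casting_b_mid in the frame of step_edge between -0.006 and 0.012 m and x of casting_c_mid in the frame of step_edge between -0.12 and -0.005 m and y of casting_c_mid in the frame of step_edge between -0.16 and 0.16 m and z of casting_c_mid in the frame of step_edge between -0.006 and 0.012 m), for 0.2 s.
3. the drawer is pulled out to its stop (value of joint drawer above 0.143 m), for 0.2 s.
At the end, for the whole second after the job is handed in: Every casting present stands on its foot (within 7 degrees of upright) on the drawer's floor, at rest, and the drawer is shut to within 6 mm (angle between each of casting_a_mid, casting_b_mid, casting_c_mid's own x axis and vertical below 0.12 rad and x of casting_a_mid in the frame of drawer_floor between -0.065 and 0.09 m and y of casting_a_mid in the frame of drawer_floor between -0.105 and 0.105 m and z of casting_a_mid in the frame of drawer_floor between 0.034 and 0.05 m and linear speed of each of casting_a, casting_b, casting_c below 0.02 m/s and x of casting_b_mid in the frame of drawer_floor between -0.065 and 0.09 m and y of casting_b_mid in the frame of drawer_floor between -0.105 and 0.105 m and z of casting_b_mid in the frame of drawer_floor between 0.034 and 0.05 m and x of casting_c_mid in the frame of drawer_floor between -0.065 and 0.09 m and y of casting_c_mid in the frame of drawer_floor between -0.105 and 0.105 m and z of casting_c_mid in the frame of drawer_floor between 0.034 and 0.05 m and value of joint drawer below 0.006 m); the robot touches nothing.
It fails at once if the bearing is knocked away from its place (more than 40 mm) (distance of bearing from where it was at the start of the episode above 0.04 m).
It fails at once if the nut is knocked away from its place (more than 40 mm) (distance of hex_nut_b from where it was at the start of the episode above 0.04 m).
It fails at once if the chisel is knocked away from its place (more than 40 mm) (distance of cold_chisel from where it was at the start of the episode above 0.04 m).
Of casting_a, casting_b, casting_c only 2 to 3 are there at a start; the rules pass over those that are not, and their reading is None.
At some moment in a run one of casting_a, casting_b, casting_c may be knocked a few centimetres aside while the robot is not near it.
Once in a run the grip may slacken for a moment while it holds something.
It also fails if it takes over 210 s, if anything falls off the work surface, if the arm or the gripper's body presses on something with over 40 N, if the wrist force passes 120 N, or if a joint passes its speed limit or range.

## Working session

There is one attempt and no reset: what is moved stays moved. The work goes in short steps, Python scripts to look and compute and a tool call to move; the robot and the scene stay as the last step left them, time stands still between calls to the robot, and variables do not carry over. Pictures are saved under pics/ and viewed, at most 14 in all, crops included, and the job is handed in when it is done.

Besides the shell and the picture viewer there is one more tool, called as a command line: name --argument value ..., lists and objects as JSON in quotes. send_rows: Moves the arm, as the interface text tells. Its arguments: {"type":"object","properties":{"moves":{"type":"string"},"newtons":{"type":"number"}},"required":["moves"]}

```bash
ls; mkdir -p pics; cat > h.py <<'E'
import numpy as np, cv2
from plant import ctrl
def cam(n):
    c=ctrl.read_camera(n); f=240/np.tan(np.radians(c['fovy'])/2)
    c['K']=np.array([[f,0,c['cx']],[0,f,c['cy']],[0,0,1.]]); c['D']=np.array(c['distortion'],float); c['E']=np.array(c['extrinsics']); return c
def ray(c,uv,z):
    p=cv2.undistortPoints(np.array(uv,float).reshape(-1,1,2),c['K'],c['D']).reshape(-1,2)
    d=np.c_[p[:,0],-p[:,1],-np.ones(len(p))]@c['E'][:3,:3].T; o=c['E'][:3,3]
    return o+d*((z-o[2])/d[:,2])[:,None]
def proj(c,P):
    q=(np.array(P,float).reshape(-1,3)-c['E'][:3,3])@c['E'][:3,:3]; q=q*[1,-1,-1]
    return cv2.projectPoints(q,np.zeros(3),np.zeros(3),c['K'],c['D'])[0].reshape(-1,2)
def save(c,n,box=None,s=1):
    im=c['image'][:,:,::-1]
    if box: im=im[box[1]:box[3],box[0]:box[2]]
    cv2.imwrite('pics/'+n+'.png',cv2.resize(im,None,fx=s,fy=s))
E
python3 - <<'E'
from h import *
for n in ('top','scene'):
    c=cam(n); save(c,n+'0'); print(n,c['fovy'],c['cx'],c['cy'],c['distortion'],c['E'].round(3).tolist())
print(ctrl.get_state())
E
```

```text
pics
top 56.22336577529181 328.16254910739156 245.28117342898724 [-0.06533871  0.          0.          0.          0.        ] [[-0.001, 0.993, -0.116, 0.497], [-0.999, -0.004, -0.032, 0.061], [-0.033, 0.116, 0.993, 1.173], [0.0, 0.0, 0.0, 1.0]]
scene 47.402299888595685 319.33293417236047 236.6370466285765 [-0.06298627  0.          0.          0.          0.        ] [[-0.795, 0.298, -0.529, -0.104], [-0.607, -0.413, 0.679, 1.002], [-0.016, 0.86, 0.509, 0.792], [0.0, 0.0, 0.0, 1.0]]
{'time': 0.1, 'qpos': array([-1.45198935e+00,  2.87137851e-01,  1.57804365e+00, -1.91092709e-05,
        1.27861983e+00, -1.50013824e-01]), 'dq': array([ 2.87097237e-03, -5.08266852e-04, -3.26961469e-03,  1.21129916e-03,
       -1.19490832e-05, -1.36202902e-04]), 'joint_efforts': array([ 1.25680985e-03, -4.07294333e+01, -2.93697453e+01, -1.01375490e-04,
        3.44525622e-03,  2.26681829e-05]), 'eef_pos': array([ 0.17922297, -0.65017634,  0.24403789]), 'tcp_rot': array([ 9.90979539e-01,  1.34008708e-01,  8.08517596e-06, -1.10434410e-03]), 'contact_force': array([-0.75693126,  0.17847116,  0.08318067]), 'wrist_torque': array([ 0.00489334, -0.04325086,  0.02785418]), 'finger_force': 0.0, 'opening': 0.9981336837121929}
```

View pics/top0.png

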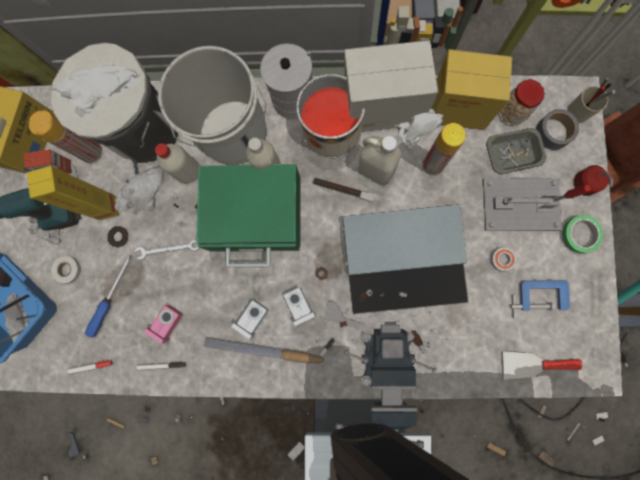

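View pics/scene0.png

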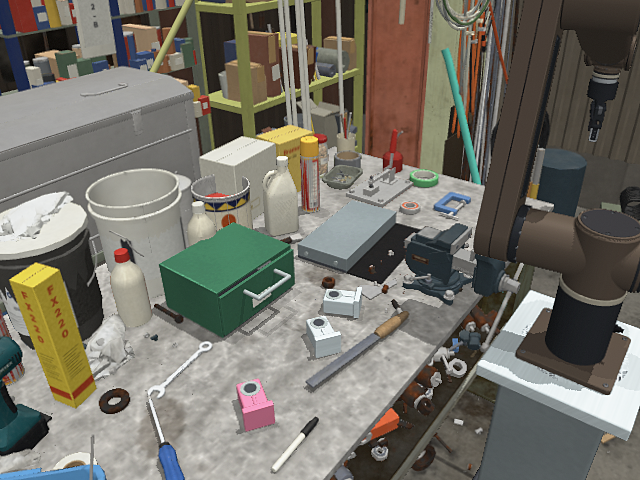

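Top view: two bare castings at about (250,317) and (298,306). The pink decoy is at (163,323), the cabinet at (248,205) with its handle at (248,257), the step at (405,240), the mat at (408,288) and the vice at (392,350). The nut is at (321,272), the chisel at (345,188) and the bearing at (503,259).

```bash
python3 - <<'E'
from h import *
c=cam('top'); save(c,'top1',(190,220,480,390),2.75)
s=cam('scene'); save(s,'scene1',(140,180,480,410),2.3)
hsv=cv2.cvtColor(c['image'],cv2.COLOR_RGB2HSV)
for u,v in [(250,317),(298,306),(430,240),(300,340),(270,330),(250,325)]: print(u,v,hsv[v,u])
m=((hsv[...,1]<25)&(hsv[...,2]>150)).astype('uint8')
n,l,st,ce=cv2.connectedComponentsWithStats(m)
for i in range(1,n):
    if st[i,4]>80: print(st[i],ce[i].round(1))
E
```

```text
250 317 [ 78   7 181]
298 306 [ 90   2 163]
430 240 [ 94  14 144]
300 340 [ 16  19 148]
270 330 [ 18  17 152]
250 325 [150   1 200]
[ 345   41   92   60 4419] [390.4  70.7]
[  16   44  129   92 6665] [95.4 89.9]
[ 262   45   49   45 1471] [286.3  67.9]
[192  47  58  26 101] [223.8  54. ]
[250  74  20  32 243] [258.1  91.2]
[ 511   76   88   40 1179] [556.8  89.6]
[152  81  10  24  82] [157.6  88.5]
[ 195  100   56   37 1007] [223.4 118.2]
[162 109  83  35 286] [197.5 133. ]
[412 110  30  22 424] [426. 121.]
[ 511  113   95   65 1851] [573.4 152.8]
[268 114  21  48 538] [278.3 134.5]
[399 123  10  19 106] [403.  130.7]
[548 123  17  15 167] [556.  130.3]
[415 128  26  21 201] [428. 139.]
[373 131  25  19 282] [388.3 139.1]
[ 379  131  114   87 3005] [440.  181.9]
[249 138  12  12 109] [254.4 143.3]
[180 144  21  12 120] [191.1 149.6]
[ 85 152  49  39 788] [109.3 171. ]
[127 174  32  24 450] [143.6 184.8]
[559 178  12  17 126] [564.4 185.5]
[158 183  34  17 245] [174.1 190.6]
[302 186  25   9 118] [312.6 190.1]
[  382   190   240   206 19697] [529.5 306.6]
[361 192  17   8  94] [368.8 195.7]
[ 301  201   66   36 1070] [326.2 217.7]
[120 212  13  14 118] [125.6 218.2]
[    0   213   305   185 20315] [134. 321.]
[ 79 217  38  15 283] [ 96.4 223.6]
[571 221  18  27 256] [579.2 234.8]
[ 255  244   61  106 2920] [286.2 300.9]
[144 261  20  29 194] [151.2 276.3]
[329 287   8  14  88] [332.5 293.8]
[315 289  11  18  89] [321.3 296.9]
[201 301  65  41 775] [239.5 324.1]
[343 301  38  26 252] [360.8 315.6]
[177 324  27  22 255] [190.5 333. ]
[332 328  31  28 375] [349.  339.7]
[533 376  19  21 353] [541.7 386.6]
[ 305  436   27   44 1064] [316.8 457.5]
[405 436  26  17 187] [422.1 441. ]
```

View pics/top1.png

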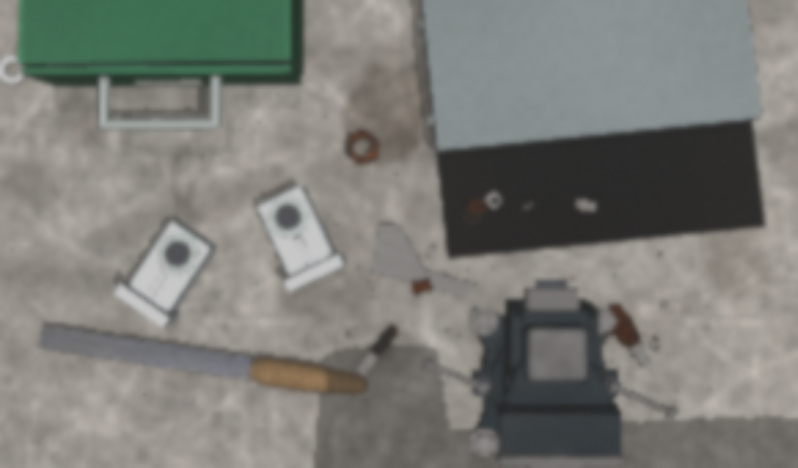

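View pics/scene1.png

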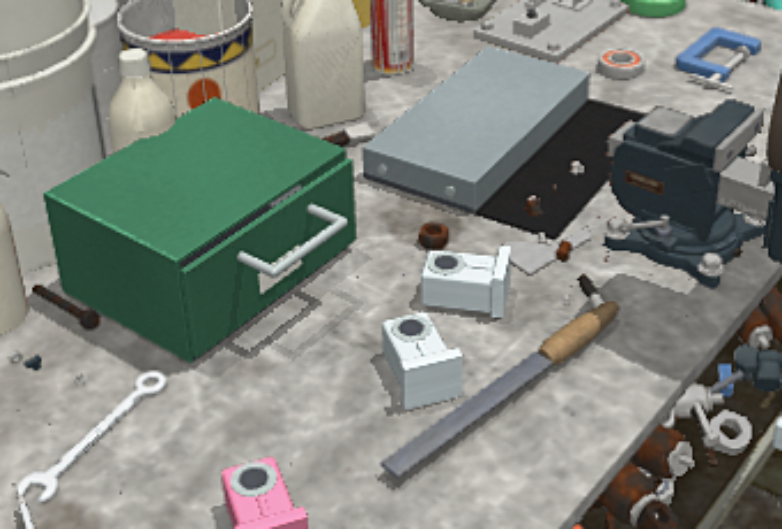

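Zoomed crop (2.75x): left casting has head corners (172,218),(214,247) and foot corners (117,288),(166,325). Right casting has head corners (255,200),(300,180) and foot corners (289,291),(343,264). The step edge runs (438,152)-(752,121), and the handle bar runs (102,126)-(217,127).

```bash
python3 - <<'E'
from h import *
c=cam('top')
g=lambda p:(np.array(p,float)+.5)/2.75+[190,220]-.5
for n,h,f in [('L',[(172,218),(214,247)],[(117,288),(166,325)]),('R',[(255,200),(300,180)],[(289,291),(343,264)])]:
    H=ray(c,g(h),.04); F=ray(c,g(f),.05); d=H.mean(0)-F.mean(0); e=F[1]-F[0]
    print(n,'mid',((H.mean(0)+F.mean(0))/2).round(4),'len',np.linalg.norm(d[:2]),'wid',np.linalg.norm(e[:2]),np.linalg.norm(H[1,:2]-H[0,:2]),'yaw',np.degrees(np.arctan2(d[1],d[0])),'from e',np.degrees(np.arctan2(e[0],-e[1])))
E=ray(c,g([(438,152),(752,121)]),.042); d=E[0]-E[1]; print('edge',E.round(4),E.mean(0),np.linalg.norm(d),'yaw',np.degrees(np.arctan2(-d[0],d[1])))
print('mat',ray(c,g([(451,255),(764,225)]),.004).round(4))
print('handle',ray(c,g([(99,128),(220,128),(104,123),(214,123)]),.09).round(4))
print('cab top front',ray(c,g([(20,66),(296,66),(20,80),(290,80)]),.122).round(4), 'back', ray(c,[(201,167),(297,165)],.122).round(4))
print('vice',ray(c,g([(525,285),(580,285),(500,310),(612,310)]),.107).round(4))
print('nut',ray(c,g([(362,146)]),.016),'bearing',ray(c,[(503,259)],.016),'chisel',ray(c,[(345,188),(315,181),(376,196)],.02).round(3))
E
```

```text
L mid [0.4474 0.2922 0.045 ] len 0.07998482332263424 wid 0.05608403385120968 0.047220723887883655 yaw -33.631327136372946 from e -35.85847345691382
R mid [0.4801 0.1742 0.045 ] len 0.08692232438358258 wid 0.05437847752580017 0.04513859893371424 yaw 24.901780948841314 from e 26.450148469600155
edge [[ 0.5539  0.0454  0.042 ]
 [ 0.5812 -0.2418  0.042 ]] [ 0.56754995 -0.09819213  0.042     ] 0.2884745906390248 yaw 5.418024450895079
mat [[ 0.4593  0.0332  0.004 ]
 [ 0.4863 -0.2601  0.004 ]]
handle [[0.5733 0.3464 0.09  ]
 [0.5731 0.2382 0.09  ]
 [0.5777 0.342  0.09  ]
 [0.5775 0.2436 0.09  ]]
cab top front [[0.6252 0.4092 0.122 ]
 [0.624  0.1679 0.122 ]
 [0.6129 0.4088 0.122 ]
 [0.612  0.173  0.122 ]] back [[0.8141 0.4061 0.122 ]
 [0.8156 0.1703 0.122 ]]
vice [[ 0.4373 -0.0271  0.107 ]
 [ 0.4372 -0.0738  0.107 ]
 [ 0.4163 -0.0057  0.107 ]
 [ 0.4161 -0.1006  0.107 ]]
nut [[0.56101993 0.11617428 0.016     ]] bearing [[ 0.59467081 -0.35236776  0.016     ]] chisel [[ 0.783  0.054  0.02 ]
 [ 0.802  0.133  0.02 ]
 [ 0.761 -0.027  0.02 ]]
```

send_rows --moves "0 0 0.0428 1 -0.24 0 1;0 0 0.0428 1 -0.24 0 1;0 0 0.0428 1 -0.24 0 1;0 0 0.0428 1 -0.24 0 1;0 0 0.0428 1 -0.24 0 1" --newtons 80

```text
time: 0.88
eef_pos: [0.3601, -0.5508, 0.2452]
tcp_rot: [1.0, 0.001, -0.0, 0.0]
contact_force: [-0.2, -0.1, -0.4]
opening: 0.998
finger_force: 0.0
```

send_rows --moves "0 0 0 0.15 -0.9 0 1;0 0 0 0.15 -0.9 0 1;0 0 0 0.15 -0.9 0 1;0 0 0 0.15 -0.9 0 1"

```text
time: 1.38
eef_pos: [0.3885, -0.3695, 0.2451]
tcp_rot: [1.0, 0.001, -0.0, -0.0]
contact_force: [0.2, -1.3, 0.2]
opening: 1.001
finger_force: 0.0
```

send_rows --moves "0 0 0 0.15 -0.9 0 1;0 0 0 0.15 -0.9 0 1;0 0 0 0.15 -0.9 0 1;0 0 0 0.15 -0.9 0 1"

```text
time: 1.88
eef_pos: [0.4194, -0.1904, 0.2456]
tcp_rot: [1.0, 0.001, 0.0, 0.0]
contact_force: [-0.5, -0.2, 0.2]
opening: 1.0
finger_force: 0.0
```

send_rows --moves "0 0 0 0.15 -0.9 0 1;0 0 0 0.15 -0.9 0 1;0 0 0 0.15 -0.9 0 1;0 0 0 0.15 -0.9 0 1"

```text
time: 2.38
eef_pos: [0.4503, -0.0106, 0.2457]
tcp_rot: [1.0, 0.002, 0.0, 0.0]
contact_force: [0.5, 0.1, 0.9]
opening: 1.001
finger_force: 0.0
```

send_rows --moves "0 0 0 0.15 -0.92 0 1;0 0 0 0.15 -0.92 0 1;0 0 0 0.15 -0.92 0 1;0 0 0 0.15 -0.92 0 1;0 0 0 0.15 -0.92 0 1"

```text
time: 3.0
eef_pos: [0.4805, 0.1705, 0.2451]
tcp_rot: [1.0, -0.001, -0.0, 0.001]
contact_force: [0.3, 0.0, -0.5]
opening: 0.995
finger_force: 0.0
```

send_rows --moves "0 0 -0.071 0 -0.015 0.3 1;0 0 -0.071 0 -0.015 0.5 1;0 0 -0.071 0 -0.015 0.5 1;0 0 -0.071 0 -0.015 0.75 1;0 0 -0.071 0 -0.015 0.75 1"

```text
time: 3.62
eef_pos: [0.4768, 0.1726, 0.0917]
tcp_rot: [0.976, 0.219, -0.005, -0.0]
contact_force: [0.6, 0.1, -0.1]
opening: 0.999
finger_force: 0.0
```

send_rows --moves "0 0 0 0 0 0.2 1;0 0 0 0 0 0.355 1;0 0 0 0 0 0.355 1;0 0 0 0 0 0.355 -1;0 0 0 0 0 0.355 -1;0 0 0 0 0 0.355 -1;0 0 0 0 0 0.355 -1;0 0 0 0 0 0.355 -1;0 0 0 0 0 0.355 -1"

```text
time: 4.75
eef_pos: [0.4815, 0.1759, 0.0267]
tcp_rot: [0.975, 0.221, 0.002, 0.0]
contact_force: [0.3, -1.0, 7.5]
opening: 0.526
finger_force: 84.6
```

send_rows --moves "0 0 0 0 0 -0.3 -1;0 0 0 0 0 -0.65 -1;0 0 0 0 0 -0.65 -1;0 0 0.0558 0 0.3 -0.65 -1;0 0 0.0558 0 0.6 -0.65 -1;0 0 0.0558 0 0.9 -0.65 -1;0 0 0.0558 0 0.9 -0.65 -1"

```text
time: 5.62
eef_pos: [0.5573, 0.0098, 0.1525]
tcp_rot: [0.999, 0.045, -0.001, 0.0]
contact_force: [-0.4, 0.4, -2.3]
opening: 0.525
finger_force: 84.0
```

send_rows --moves "0 0 0 0.1 0.3 0 -1;0 0 0 0.2 0.6 0 -1;0 0 0 0.24 0.86 0 -1;0 0 0 0.24 0.86 0 -1;0 0 0 0.24 0.86 0.2 -1;0 0 0 0.24 0.86 0.2 -1"

```text
time: 6.38
eef_pos: [0.617, -0.1502, 0.1085]
tcp_rot: [0.999, 0.048, -0.006, -0.003]
contact_force: [0.2, 1.2, -2.7]
opening: 0.526
finger_force: 84.0
```

send_rows --moves "0 0 0 0 0 0.1 -1;0 0 0 0 0 0.15 -1;0 0 0 0 0 0.18 -1;0 0 0 0 0 0.2 -1;0 0 0 0 0 0.2 -1"

```text
time: 7.0
eef_pos: [0.6213, -0.1535, 0.0744]
tcp_rot: [0.999, 0.048, 0.0, -0.0]
contact_force: [0.8, 0.3, -3.1]
opening: 0.522
finger_force: 84.2
```

```bash
python3 - <<'E'
from h import *
s=cam('scene'); save(s,'scene2',(250,160,500,330),3.0)
print(ctrl.get_state())
E
```

```text
{'time': 7.05, 'qpos': array([-4.00523957e-01,  3.94895518e-01,  1.77369431e+00, -1.85098101e-05,
        9.72428395e-01,  1.07499830e+00]), 'dq': array([-0.00187482, -0.00395508, -0.00272477,  0.00045432, -0.00064796,
        0.00109323]), 'joint_efforts': array([ 2.24303728e-02, -4.19921708e+01, -2.61406302e+01, -7.12346955e-03,
        2.32967507e-02,  1.24847875e-04]), 'eef_pos': array([ 0.62149159, -0.1535784 ,  0.07466334]), 'tcp_rot': array([9.98865282e-01, 4.76242225e-02, 2.55536317e-04, 1.31345536e-04]), 'contact_force': array([-0.83785396, -0.09944928, -3.6105107 ]), 'wrist_torque': array([ 0.01900572, -0.04392001,  0.00216843]), 'finger_force': 84.23627614974976, 'opening': 0.523723565168232}
```

View pics/scene2.png

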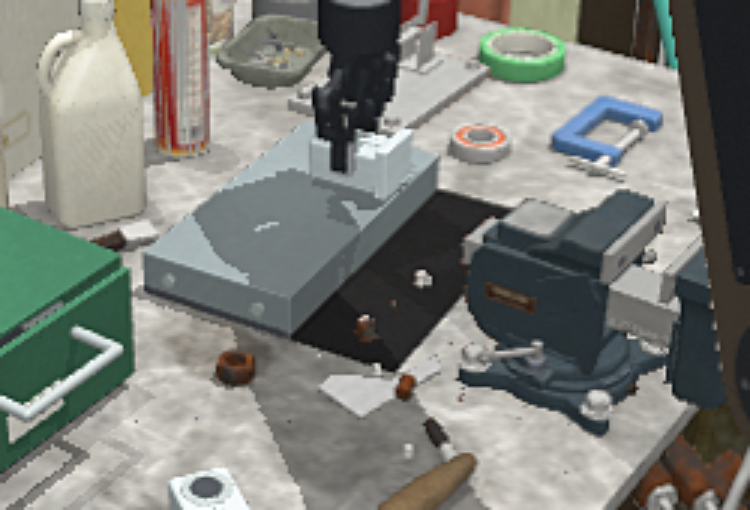

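send_rows --moves "0 0 0 0 0 0.02 -1;0 0 0 0 0 0.02 -1;0 0 0 0 0 0.02 1;0 0 0 0 0 0.02 1;0 0 0 0 0 0.02 1;0 0 0 0 0 0.02 1;0 0 0 0 0 -0.2 1;0 0 0 0 0 -0.4 1;0 0 0 0 0 -0.6 1;0 0 0 0.37 0 -0.6 -0.6;0 0 0 0.37 0 -0.6 -0.6;0 0 0 0.37 0 -0.6 -0.6"

```text
time: 8.55
eef_pos: [0.6949, -0.1461, 0.1934]
tcp_rot: [0.999, 0.048, -0.001, -0.0]
contact_force: [0.2, -0.4, -0.4]
opening: 0.376
finger_force: 0.0
```

```bash
python3 - <<'E'
from h import *
s=cam('scene'); save(s,'scene3',(310,180,470,280),2.5)
c=cam('top'); save(c,'top3',(330,190,480,320),2.75)
im=np.vstack([cv2.resize(cv2.imread('pics/scene3.png'),(400,250)),cv2.resize(cv2.imread('pics/top3.png'),(400,347))]); cv2.imwrite('pics/both3.png',im)
E
```

```text
(no output)
```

View pics/both3.png

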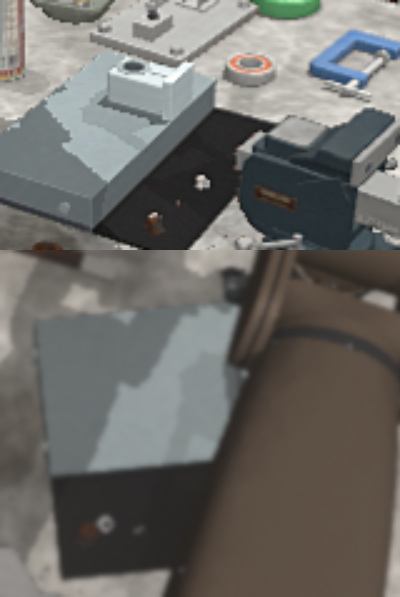

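send_rows --moves "0 0 0 0 0 0.3 -0.6;0 0 0 0 0 0.55 -0.6;0 0 0 0 0 0.625 -0.6;0 0 0 0 0 0.625 -0.6;0 0 0 -0.05 0 0.625 -0.6;0 0 0 -0.08 0 0.625 -0.6;0 0 0 -0.11 0 0.625 -0.6;0 0 0 -0.13 0 0.625 -0.6;0 0 0 -0.15 0 0.625 -0.6;0 0 0 -0.17 0 0.625 -0.6;0 0 0 -0.19 0 0.625 -0.6;0 0 0 -0.21 0 0.625 -0.6"

```text
time: 10.15
eef_pos: [0.6538, -0.1506, 0.0702]
tcp_rot: [0.999, 0.048, 0.001, 0.0]
contact_force: [4.3, 0.7, 2.6]
opening: 0.2
finger_force: 2.1
```

send_rows --moves "0 0 0 -0.02 0 0 -0.6;0 0 0 -0.04 0 0 -0.6;0 0 0 -0.06 0 0 -0.6;0 0 0 -0.08 0 0 -0.6;0 0 0 -0.09 0 0 -0.6;0 0 0 -0.10 0 0 -0.6;0 0 0 -0.11 0 0 -0.6;0 0 0 -0.12 0 0 -0.6;0 0 0 -0.12 0 0 -0.6"

```text
time: 11.28
eef_pos: [0.6288, -0.1526, 0.0691]
tcp_rot: [0.999, 0.048, -0.001, -0.0]
contact_force: [3.1, 0.1, 2.4]
opening: 0.198
finger_force: 1.8
```

```bash
python3 - <<'E'
from h import *
s=cam('scene'); save(s,'scene4',(310,180,470,280),4)
E
```

```text
(no output)
```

View pics/scene4.png

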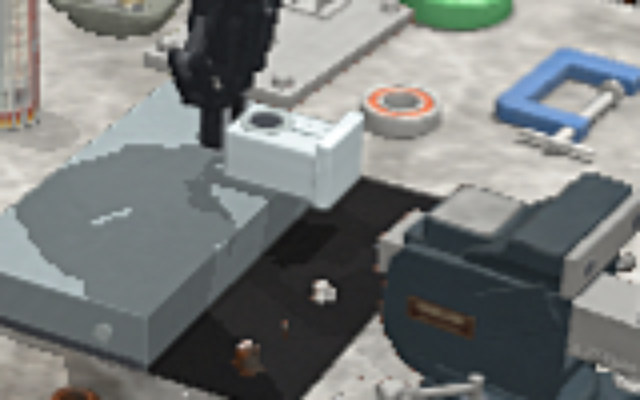

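send_rows --moves "0 0 0 -0.01 0 0 -0.6;0 0 0 -0.02 0 0 -0.6;0 0 0 -0.03 0 0 -0.6;0 0 0 -0.04 0 0 -0.6;0 0 0 -0.05 0 0 -0.6;0 0 0 -0.05 0 0 -0.6;0 0 0 -0.05 0 0 -0.6"

```text
time: 12.2
eef_pos: [0.6173, -0.1531, 0.0676]
tcp_rot: [0.999, 0.048, -0.002, -0.001]
contact_force: [0.1, 0.5, -0.6]
opening: 0.199
finger_force: 0.0
```

```bash
python3 - <<'E'
from h import *
s=cam('scene'); save(s,'scene5',(310,180,470,280),4)
E
```

```text
(no output)
```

View pics/scene5.png

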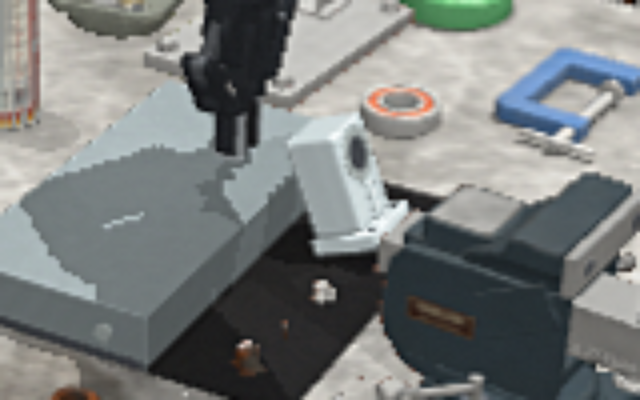

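send_rows --moves "0 0 0 0.05 0 -0.3 -0.6;0 0 0 0.05 0 -0.65 1;0 0 0 0 -0.3 -0.9 1;0 0 0 0 -0.6 -0.9 1;0 0 0 0 -0.9 -0.9 1;0 0 0 0 -0.9 -0.9 1"

```text
time: 13.0
eef_pos: [0.6008, 0.0288, 0.249]
tcp_rot: [0.999, 0.05, -0.001, -0.0]
contact_force: [-0.4, 0.2, 0.6]
opening: 0.999
finger_force: 0.0
```

send_rows --moves "0 0 0 0 -0.3 0 1;0 0 0 0 -0.6 0 1;0 0 0 -0.3 -0.9 0 1;0 0 0 -0.3 -0.9 0 1;0 0 0 -0.3 -0.9 0 1"

```text
time: 13.62
eef_pos: [0.5245, 0.199, 0.2489]
tcp_rot: [0.999, 0.048, -0.0, 0.0]
contact_force: [0.6, 0.1, -0.3]
opening: 0.998
finger_force: 0.0
```

```bash
python3 - <<'E'
from h import *
c=cam('top'); save(c,'top6',(190,220,480,390),2.75)
s=cam('scene'); save(s,'scene6',(250,180,500,350),3)
a=cv2.imread('pics/top6.png');b=cv2.imread('pics/scene6.png')
a=cv2.resize(a[:,:],(512,300)); b=cv2.resize(b,(441,300)); 
cv2.imwrite('pics/both6.png',np.vstack([a,np.pad(b,((0,0),(0,71),(0,0)))]))
E
```

```text
(no output)
```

View pics/both6.png

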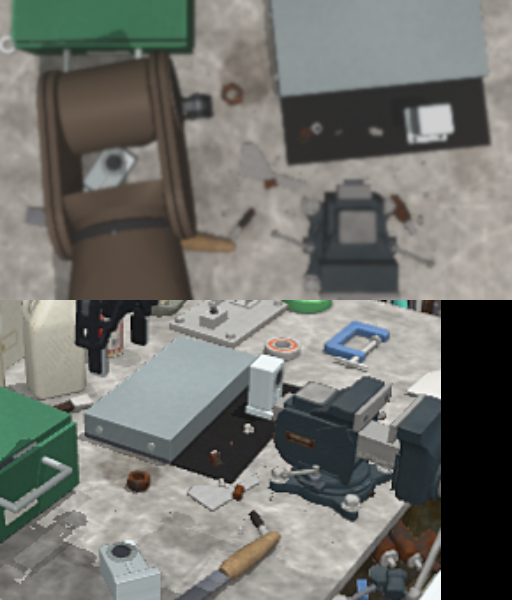

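Both views show the first casting standing on the mat at (428,123) in the upper panel. The second is still in its original place, with its bore at (112,160).

send_rows --moves "0 0 -0.1 -0.34 -0.5 0 1;0 0 -0.2 -0.34 -0.5 0 1;0 0 -0.388 -0.34 -0.5 0 1;0 0 -0.388 -0.34 -0.5 0 1;0 0 -0.388 -0.34 -0.5 0 1;0 0 -0.388 -0.34 -0.5 0 1;0 0 -0.388 -0.34 -0.5 0 1;0 0 -0.388 -0.34 -0.5 0 1;0 0 -0.388 -0.34 -0.5 0 1;0 0 -0.388 -0.34 -0.5 0 1;0 0 -0.388 -0.34 -0.5 0 1;0 0 -0.388 -0.34 -0.5 0 1"

```text
time: 15.22
eef_pos: [0.4497, 0.2908, 0.2493]
tcp_rot: [0.386, 0.922, -0.0, 0.0]
contact_force: [0.7, 0.2, -0.9]
opening: 0.998
finger_force: 0.0
```

send_rows --moves "0 0 0 0 0 0 1;0 0 0 0 0 0 1;0 0 0 0 0 0 1"

```text
time: 15.6
eef_pos: [0.4484, 0.2918, 0.2493]
tcp_rot: [0.389, 0.921, -0.0, 0.0]
contact_force: [0.2, 0.1, -0.4]
opening: 1.004
finger_force: 0.0
```

send_rows --moves "0 0 -0.031 0 0 0 1;0 0 -0.031 0 0 0.3 1;0 0 -0.031 0 0 0.6 1;0 0 -0.031 0 0 0.85 1;0 0 -0.031 0 0 0.85 1;0 0 -0.031 0 0 0.85 1"

```text
time: 16.35
eef_pos: [0.4495, 0.2927, 0.0814]
tcp_rot: [0.296, 0.955, 0.001, 0.001]
contact_force: [0.1, 0.1, 1.0]
opening: 1.002
finger_force: 0.0
```

send_rows --moves "0 0 0 0 0 0.2 1;0 0 0 0 0 0.26 1;0 0 0 0 0 0.26 1;0 0 0 0 0 0.26 -1;0 0 0 0 0 0.26 -1;0 0 0 0 0 0.26 -1;0 0 0 0 0 0.26 -1;0 0 0 0 0 0.26 -1;0 0 0 0 0 0.26 -1"

```text
time: 17.48
eef_pos: [0.4495, 0.2927, 0.0291]
tcp_rot: [0.296, 0.955, 0.001, 0.001]
contact_force: [0.6, -0.4, 6.8]
opening: 0.521
finger_force: 84.0
```

send_rows --moves "0 0 0 0 0 -0.3 -1;0 0 0 0 0 -0.7 -1;0 0 0 0 0 -0.7 -1;0 0 -0.1106 -0.3 -0.15 -0.7 -1;0 0 -0.1106 -0.5 -0.26 -0.7 -1;0 0 -0.1106 -0.75 -0.39 -0.7 -1;0 0 -0.1106 -0.75 -0.39 -0.7 -1;0 0 -0.1106 -0.75 -0.39 -0.7 -1;0 0 -0.1106 -0.75 -0.39 -0.7 -1"

```text
time: 18.6
eef_pos: [0.5264, 0.1433, 0.1659]
tcp_rot: [-0.046, 0.999, 0.0, -0.001]
contact_force: [-0.7, -0.2, -3.0]
opening: 0.528
finger_force: 83.2
```

send_rows --moves "0 0 0 -0.1 -0.3 0 -1;0 0 0 -0.2 -0.5 0 -1;0 0 0 -0.327 -0.776 0 -1;0 0 0 -0.327 -0.776 0 -1;0 0 0 -0.327 -0.776 0.2 -1;0 0 0 -0.327 -0.776 0.4 -1;0 0 0 -0.327 -0.776 0.4 -1;0 0 0 -0.327 -0.776 0.4 -1"

```text
time: 19.6
eef_pos: [0.6077, -0.0045, 0.0886]
tcp_rot: [-0.047, 0.999, -0.0, 0.001]
contact_force: [-0.8, 0.1, -1.7]
opening: 0.527
finger_force: 83.4
```

send_rows --moves "0 0 0 0 0 0.04 -1;0 0 0 0 0 0.08 -1;0 0 0 0 0 0.085 -1;0 0 0 0 0 0.085 1;0 0 0 0 0 0.085 1;0 0 0 0 0 0.085 1;0 0 0 0 0 0.085 1;0 0 0 0 0 -0.2 1;0 0 0 0 0 -0.5 1;0 0 0 -0.37 0 -0.5 -0.6;0 0 0 -0.37 0 -0.5 -0.6;0 0 0 -0.37 0 -0.5 -0.6"

```text
time: 21.1
eef_pos: [0.6805, 0.0016, 0.1861]
tcp_rot: [-0.047, 0.999, 0.0, -0.001]
contact_force: [-0.1, 0.2, -0.7]
opening: 0.377
finger_force: 0.0
```

```bash
python3 - <<'E'
from h import *
s=cam('scene'); save(s,'scene7',(290,180,450,280),4)
E
```

```text
(no output)
```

View pics/scene7.png

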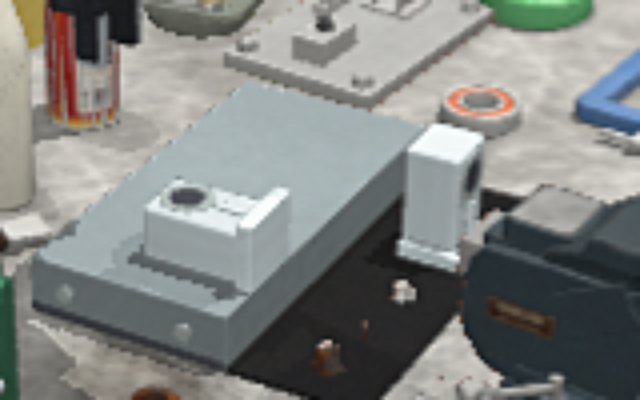

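send_rows --moves "0 0 0 0 0 0.3 -0.6;0 0 0 0 0 0.55 -0.6;0 0 0 0 0 0.585 -0.6;0 0 0 0 0 0.585 -0.6;0 0 0 0.05 0 0.585 -0.6;0 0 0 0.08 0 0.585 -0.6;0 0 0 0.11 0 0.585 -0.6;0 0 0 0.13 0 0.585 -0.6;0 0 0 0.15 0 0.585 -0.6;0 0 0 0.17 0 0.585 -0.6;0 0 0 0.19 0 0.585 -0.6;0 0 0 0.21 0 0.585 -0.6"

```text
time: 22.65
eef_pos: [0.6396, -0.0026, 0.071]
tcp_rot: [-0.047, 0.999, -0.0, 0.001]
contact_force: [2.5, 0.0, 3.2]
opening: 0.2
finger_force: 1.5
```

send_rows --moves "0 0 0 0.02 0 0 -0.6;0 0 0 0.04 0 0 -0.6;0 0 0 0.06 0 0 -0.6;0 0 0 0.08 0 0 -0.6;0 0 0 0.09 0 0 -0.6;0 0 0 0.10 0 0 -0.6;0 0 0 0.11 0 0 -0.6;0 0 0 0.12 0 0 -0.6;0 0 0 0.13 0 0 -0.6;0 0 0 0.14 0 0 -0.6;0 0 0 0.15 0 0 -0.6;0 0 0 0.16 0 0 -0.6"

```text
time: 24.15
eef_pos: [0.6072, -0.0055, 0.0705]
tcp_rot: [-0.047, 0.999, -0.0, 0.0]
contact_force: [3.0, 0.1, 2.6]
opening: 0.198
finger_force: 1.6
```

send_rows --moves "0 0 0 0.01 0 0 -0.6;0 0 0 0.02 0 0 -0.6;0 0 0 0.02 0 0 -0.6;0 0 0 0.02 0 0 -0.6;0 0 0 0.02 0 0 -0.6"

```text
time: 24.78
eef_pos: [0.6021, -0.0057, 0.0693]
tcp_rot: [-0.047, 0.999, 0.0, -0.001]
contact_force: [-0.3, -0.7, -0.8]
opening: 0.197
finger_force: 0.0
```

```bash
python3 - <<'E'
from h import *
s=cam('scene'); save(s,'scene8',(290,180,450,280),4)
E
```

View pics/scene8.png

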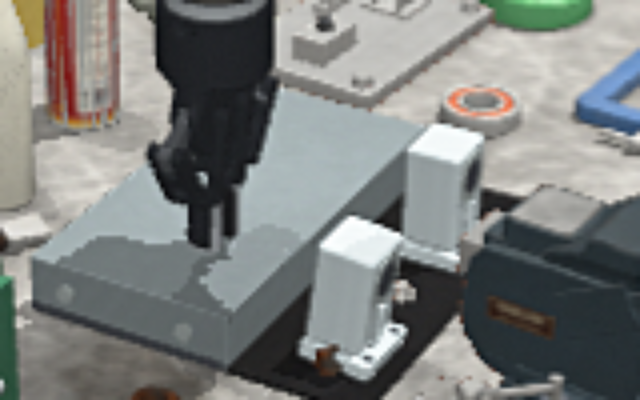

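send_rows --moves "0 0 0 0 0 -0.3 -1;0 0 0 0 0 -0.7 -1;0 0 0 0 0 -0.7 -1;0 0 0.015 0 0.4 -0.7 -1;0 0 0.015 0 0.75 -0.7 -1;0 0 0.015 0 0.75 -0.7 -1;0 0 0.015 0 0.75 -0.7 -1"

```text
time: 25.7
eef_pos: [0.588, 0.1452, 0.2089]
tcp_rot: [-0.001, 1.0, -0.0, -0.001]
contact_force: [0.4, -0.4, -0.5]
opening: 0.001
finger_force: 0.0
```

send_rows --moves "0 0 0 -0.055 0.4 0 -1;0 0 0 -0.055 0.745 0 -1;0 0 0 -0.055 0.745 0 -1;0 0 0 -0.055 0.745 0 -1;0 0 0 -0.055 0.745 0 -1"

```text
time: 26.32
eef_pos: [0.6005, 0.2907, 0.2098]
tcp_rot: [0.001, 1.0, -0.001, -0.0]
contact_force: [-0.7, -0.3, 0.2]
opening: 0.002
finger_force: 0.0
```

```bash
python3 - <<'E'
from h import *
s=cam('scene'); print(proj(s,[(.576,.2925,.09),(.576,.3425,.09),(.576,.2425,.09)])) ; save(s,'scene9',(150,200,450,380),2.6)
E
```

```text
[[274.26771466 285.83750415]
 [258.77328033 296.92531509]
 [288.93058208 275.34234922]]
```

View pics/scene9.png

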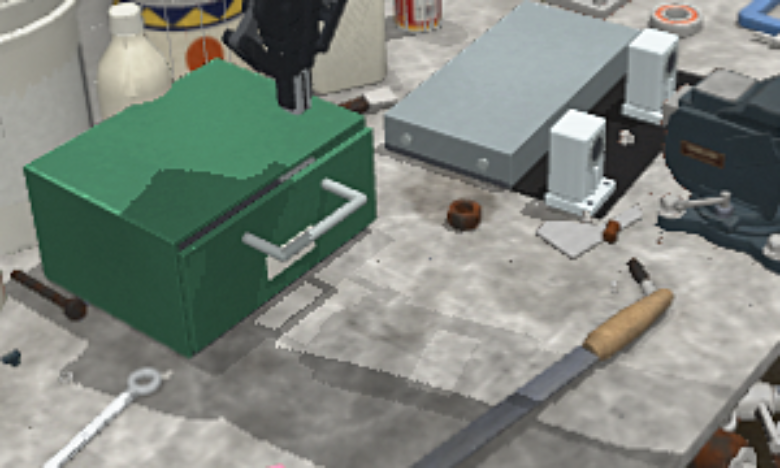

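send_rows --moves "0 0 0 0 0 0.3 -1;0 0 0 0 0 0.4 -1;0 0 0 0 0 0.45 -1;0 0 0 0 0 0.5 -1;0 0 0 0 0 0.5 -1"

```text
time: 27.0
eef_pos: [0.6006, 0.2925, 0.1108]
tcp_rot: [0.0, 1.0, 0.0, 0.0]
contact_force: [0.1, -0.4, 1.1]
opening: -0.001
finger_force: 0.0
```

send_rows --moves "0 0 0 0 0 0.05 -1;0 0 0 0 0 0.1 -1;0 0 0 0 0 0.125 -1;0 0 0 0 0 0.125 -1"

```text
time: 27.5
eef_pos: [0.5998, 0.2924, 0.0844]
tcp_rot: [0.0, 1.0, -0.0, -0.001]
contact_force: [-0.2, 0.7, -1.2]
opening: -0.0
finger_force: 0.0
```

send_rows --moves "0 0 0 0.05 0 0 -1;0 0 0 0.1 0 0 -1;0 0 0 0.16 0 0 -1;0 0 0 0.22 0 0 -1;0 0 0 0.28 0 0 -1;0 0 0 0.34 0 0 -1;0 0 0 0.40 0 0 -1;0 0 0 0.46 0 0 -1;0 0 0 0.52 0 0 -1;0 0 0 0.58 0 0 -1;0 0 0 0.64 0 0 -1;0 0 0 0.68 0 0 -1"

```text
time: 29.0
eef_pos: [0.4633, 0.2927, 0.0853]
tcp_rot: [0.0, 1.0, 0.0, -0.0]
contact_force: [2.5, -0.9, 0.2]
opening: -0.0
finger_force: 1.2
```

send_rows --moves "0 0 0 0.02 0 0 -1;0 0 0 0.03 0 0 -1;0 0 0 0.04 0 0 -1;0 0 0 0.05 0 0 -1;0 0 0 0.06 0 0 -1;0 0 0 0.07 0 0 -1;0 0 0 0.075 0 0 -1;0 0 0 0.08 0 0 -1;0 0 0 0.08 0 0 -1"

```text
time: 30.12
eef_pos: [0.4481, 0.2926, 0.0853]
tcp_rot: [0.0, 1.0, -0.0, -0.0]
contact_force: [0.4, 0.5, 0.1]
opening: -0.003
finger_force: 0.6
```

send_rows --moves "0 0 0 0.01 0 0 -1;0 0 0 0.02 0 0 -1;0 0 0 0.03 0 0 -1;0 0 0 0.03 0 0 -1"

```text
time: 30.62
eef_pos: [0.4431, 0.2926, 0.0854]
tcp_rot: [0.0, 1.0, 0.0, 0.001]
contact_force: [5.0, 0.9, -3.7]
opening: 0.003
finger_force: 2.5
```

send_rows --moves "0 0 0 0.01 0 0 -1;0 0 0 0.02 0 0 -1;0 0 0 0.02 0 0 -1"

```text
time: 31.0
eef_pos: [0.4429, 0.2926, 0.0857]
tcp_rot: [0.0, 1.0, 0.001, 0.007]
contact_force: [15.6, 0.7, -11.5]
opening: -0.002
finger_force: 7.8
```

send_rows --moves "0 0 0 -0.04 0 0 -1;0 0 0 -0.06 0 0 -1;0 0 0 -0.06 0 -0.3 -1;0 0 0 -0.06 0 -0.6 -1;0 0 0 -0.06 0 -0.8 -1;0 0 0 -0.1 -0.3 -0.8 1;0 0 0 -0.1 -0.6 -0.8 1;0 0 0 -0.1 -0.9 -0.8 1;0 0 0 -0.1 -0.9 -0.8 1;0 0 0 -0.1 -0.9 -0.8 1"

```text
time: 32.25
eef_pos: [0.4578, 0.1128, 0.2453]
tcp_rot: [0.001, 1.0, 0.0, -0.0]
contact_force: [0.0, -0.8, 0.6]
opening: 1.001
finger_force: 0.0
```

```bash
python3 - <<'E'
from h import *
c=cam('top'); save(c,'top10',(190,180,480,350),2.75)
E
```

```text
(no output)
```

View pics/top10.png

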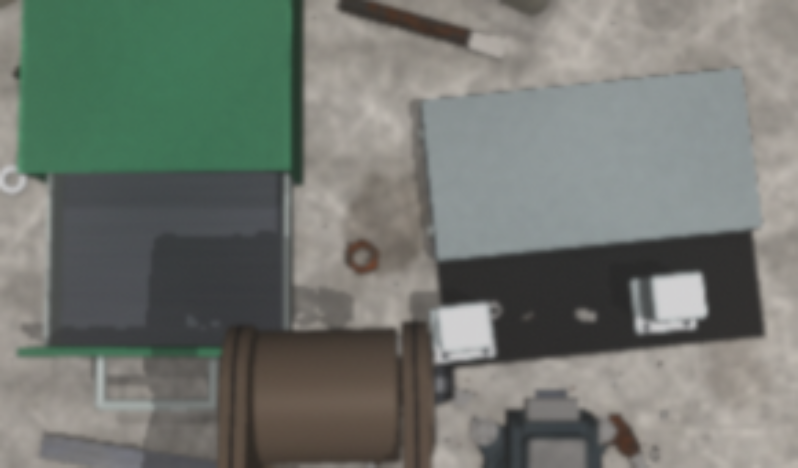

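Top view: both castings stand on the mat, at about (463,332) and (678,297) in the crop, and the drawer is out. I'll refine the top faces numerically.

```bash
python3 - <<'E'
from h import *
c=cam('top'); g=cv2.cvtColor(c['image'],cv2.COLOR_RGB2GRAY)
for x0,y0,x1,y1 in [(342,286,374,314),(416,274,450,304)]:
    print(x0,y0)
    for r in range(y0,y1): print(r,' '.join('%2d'%(v//10) for v in g[r,x0:x1]))
E=ray(c,np.array([(437,261),(755,231)])/2.75+[190,180]-.3,.042);print(E)
print('panel',ray(c,np.array([(20,349),(20,355)])/2.75+[190,180]-.3,.113))
print('drawer sides',ray(c,np.array([(49,270),(291,270)])/2.75+[190,180]-.3,.058))
E
```

```text
342 286
286 11 11 11 11 11 11 11  9  6  4  4  4  4  4  4  4  4  4  4  4  4  4  4  4  4  4  4  4  4  4  4  4
287 10 10 10 10 10 10 10  8  6  4  4  4  4  4  4  4  4  4  4  4  4  4  4  4  4  4  4  4  4  4  4  4
288 10 10 10 10 10 10 10  9  6  4  4  4  4  4  4  4  4  4  4  4  4  5  5  5  5  5  5  5  5  4  4  4
289  9 10 10 10 10 10 10  9  6  4  4  4  4  4  5  5  6  6  6  6  7  8  8  9  9  8  7  8  7  5  4  4
290  9  9 10 10 10 10 10  9  8  6  6  6  7  8  9 10 11 12 12 13 13 14 14 15 14 13 11 11 10  8  5  4
291  9  9  9 10 10 10 10 11 12 12 12 12 13 14 15 16 17 17 18 18 18 19 19 19 18 16 13 11 11  9  6  5
292  9  9  9 10 11 12 13 15 17 17 18 18 18 19 19 19 20 20 20 20 20 20 20 20 19 16 11  8  9  9  7  5
293  9  9  9 10 13 15 15 17 19 20 20 20 20 20 20 20 20 20 20 20 20 20 20 20 20 16 11  8  8  9  7  5
294  9  9  9 10 13 15 16 17 20 20 20 20 20 20 20 20 20 20 20 20 20 20 20 20 20 17 13 11  9  8  6  4
295  9  9  9 10 12 15 15 17 19 20 20 20 20 20 20 20 20 20 20 20 20 20 20 20 20 18 14 11  9  6  5  4
296  8  8  8  9 12 15 14 16 19 20 20 20 20 20 20 20 20 20 20 20 20 20 20 20 20 18 14  8  6  
[... 4439 characters left out ...]
13 14 14 12  8  5  4  4  4  4  4
300  4  4  4  4  7 11 15 15 12 11 14 15 15 15 15 15 13 12 10 10  9  9  8  8  8  8  7  5  4  4  4  4  4  4
301  4  4  4  4  5  8 10 10  9  8  8  9  9  8  8  8  7  6  6  5  5  4  4  4  5  5  4  4  4  4  4  4  4  4
302  4  4  4  4  4  5  6  6  5  5  5  4  4  4  4  4  4  4  4  4  4  4  4  4  4  4  4  4  4  4  4  4  4  4
303  4  4  4  4  4  4  4  4  4  4  4  4  4  4  4  4  4  4  4  4  4  4  4  4  5  5  5  5  5  5  6  6  6  6
[[ 0.55480107  0.04626355  0.042     ]
 [ 0.58111002 -0.24457899  0.042     ]]
panel [[0.47555996 0.40746406 0.113     ]
 [0.47040938 0.40731906 0.113     ]]
drawer sides [[0.54623478 0.40051647 0.058     ]
 [0.54614193 0.17835696 0.058     ]]
```

```bash
python3 - <<'E'
from h import *
c=cam('top'); print(ray(c,[(358.9,298.6),(436.4,287.5)],.088).round(4))
s=cam('scene'); print(proj(s,[(*p[:2],.088) for p in ray(c,[(358.9,298.6),(436.4,287.5)],.088)]).round(1))
g=cv2.cvtColor(s['image'],cv2.COLOR_RGB2GRAY); m=((g>215)*255).astype('uint8')[190:300,330:430]
n,l,st,ce=cv2.connectedComponentsWithStats(m)
for i in range(1,n):
    if st[i,4]>15: print(st[i]+np.array([330,190,0,0,0]),ce[i]+[330,190])
E
```

```text
[[ 0.4949  0.0225  0.088 ]
 [ 0.5208 -0.1634  0.088 ]]
[[372.  245.7]
 [401.  213.7]]
[392 211  19  10 110] [401.26363636 215.25454545]
[362 242  21  12 147] [371.81632653 247.62585034]
[375 269  11   9  38] [380.60526316 273.02631579]
```

send_rows --moves "0 0 -0.015 -0.185 -0.45 0 1;0 0 -0.015 -0.185 -0.45 0 1;0 0 -0.015 -0.185 -0.45 0 1;0 0 -0.015 -0.185 -0.45 0.3 1;0 0 -0.015 -0.185 -0.45 0.6 1;0 0 -0.015 -0.185 -0.45 0.8 1;0 0 -0.015 -0.185 -0.45 0.9 1;0 0 -0.015 -0.185 -0.45 0.9 1"

```text
time: 33.45
eef_pos: [0.4932, 0.0243, 0.0634]
tcp_rot: [-0.048, 0.999, 0.001, -0.003]
contact_force: [-0.3, 0.2, 0.6]
opening: 1.0
finger_force: 0.0
```

send_rows --moves "0 0 0 0 0 0 -1;0 0 0 0 0 0 -1;0 0 0 0 0 0 -1;0 0 0 0 0 0 -1;0 0 0 0 0 0 -1;0 0 0 0 0 0 -1;0 0 0 0 0 0 -1"

```text
time: 34.33
eef_pos: [0.4965, 0.0228, 0.0672]
tcp_rot: [-0.046, 0.999, 0.0, 0.002]
contact_force: [-1.1, 3.2, 6.6]
opening: 0.53
finger_force: 82.3
```

send_rows --moves "0 0 0 0 0 -0.3 -1;0 0 0 0 0 -0.6 -1;0 0 0 0 0 -0.85 -1;0 0 0 0 0 -0.85 -1;0 0 0.015 0 0.3 -0.85 -1;0 0 0.015 0 0.55 -0.85 -1;0 0 0.015 0 0.8 -0.85 -1;0 0 0.015 0 0.8 -0.85 -1"

```text
time: 35.33
eef_pos: [0.478, 0.1841, 0.2325]
tcp_rot: [-0.002, 1.0, -0.0, -0.002]
contact_force: [-0.0, -0.6, -3.0]
opening: 0.523
finger_force: 83.5
```

send_rows --moves "0 0 0 -0.15 0.3 0 -1;0 0 0 -0.25 0.55 0 -1;0 0 0 -0.353 0.79 0 -1;0 0 0 -0.353 0.79 0 -1;0 0 0 -0.353 0.79 0 -1;0 0 0 -0.353 0.79 0 -1"

```text
time: 36.08
eef_pos: [0.5506, 0.3382, 0.2346]
tcp_rot: [0.001, 1.0, -0.001, -0.001]
contact_force: [0.1, 0.0, -3.2]
opening: 0.524
finger_force: 83.9
```

send_rows --moves "0 0 0 0 0.01 0.25 -1;0 0 0 0 0.01 0.5 -1;0 0 0 0 0.01 0.65 -1;0 0 0 0 0.01 0.72 -1;0 0 0 0 0.01 0.75 -1;0 0 0 0 0.01 0.75 -1;0 0 0 0 0.01 0.75 -1"

```text
time: 36.95
eef_pos: [0.552, 0.3422, 0.0872]
tcp_rot: [0.0, 1.0, 0.001, 0.001]
contact_force: [-0.5, -0.7, -3.2]
opening: 0.529
finger_force: 84.1
```

send_rows --moves "0 0 0 0 0 0.01 -1;0 0 0 0 0 0.02 -1;0 0 0 0 0 0.03 -1;0 0 0 0 0 0.03 -1"

```text
time: 37.45
eef_pos: [0.5509, 0.3419, 0.0793]
tcp_rot: [0.0, 1.0, 0.0, 0.0]
contact_force: [-0.0, 0.1, -2.4]
opening: 0.524
finger_force: 83.9
```

send_rows --moves "0 0 0 0 0 0.005 -1;0 0 0 0 0 0.01 -1;0 0 0 0 0 0.01 -1"

```text
time: 37.83
eef_pos: [0.5518, 0.3419, 0.0792]
tcp_rot: [0.0, 1.0, -0.0, 0.001]
contact_force: [-1.0, -1.0, 6.3]
opening: 0.526
finger_force: 85.1
```

send_rows --moves "0 0 0 0 0 0 0.6;0 0 0 0 0 0 0.6;0 0 0 0 0 0 0.6;0 0 0 0 0 -0.1 0.6;0 0 0 0 0 -0.3 0.6;0 0 0 0 0 -0.6 0.6;0 0 0 0 0 -0.86 0.6;0 0 0 0 0 -0.86 1;0 0 0 0 -0.3 -0.86 1;0 0 0 0 -0.6 -0.86 1;0 0 0 0 -0.6 -0.86 1"

```text
time: 39.2
eef_pos: [0.5505, 0.2185, 0.249]
tcp_rot: [0.003, 1.0, -0.0, -0.0]
contact_force: [-0.5, 0.8, 1.1]
opening: 0.997
finger_force: 0.0
```

send_rows --moves "0 0 0 0 -0.3 0 1;0 0 0 0 -0.6 0 1;0 0 0 0 -0.96 0 1;0 0 0 0 -0.96 0 1"

```text
time: 39.7
eef_pos: [0.5506, 0.0274, 0.2492]
tcp_rot: [0.002, 1.0, -0.0, -0.0]
contact_force: [-0.1, 0.1, 0.0]
opening: 1.001
finger_force: 0.0
```

```bash
python3 - <<'E'
from h import *
s=cam('scene'); g=cv2.cvtColor(s['image'],cv2.COLOR_RGB2GRAY); m=((g>215)*255).astype('uint8')[190:330,180:430]
n,l,st,ce=cv2.connectedComponentsWithStats(m)
for i in range(1,n):
    if st[i,4]>15: print(st[i]+np.array([180,190,0,0,0]),ce[i]+[180,190])
c=cam('top'); g=cv2.cvtColor(c['image'],cv2.COLOR_RGB2GRAY); m=((g>=192)*255).astype('uint8')[180:330,190:480]
n,l,st,ce=cv2.connectedComponentsWithStats(m)
for i in range(1,n):
    if st[i,4]>40: print(st[i]+np.array([190,180,0,0,0]),ce[i]+[190,180])
print(proj(s,[(.552,.342,.1),(.5208,-.1634,.088)]),proj(c,[(.552,.342,.1),(.5208,-.1634,.088)]))
cv2.imwrite('pics/s11.png',s['image'][:,:,::-1])
E
```

```text
[192 201  11   5  43] [197.46511628 203.27906977]
[392 211  19  10 110] [401.26363636 215.25454545]
[197 217   9  11  46] [200.5        220.69565217]
[291 236  11   3  17] [295.35294118 237.29411765]
[255 292  26  16 229] [267.41484716 299.19650655]
[312 301  28  23  60] [326.33333333 311.9       ]
[298 315  13   7  19] [304.         318.05263158]
[219 269  16  14 224] [226.5 275.5]
[427 280  19  20 268] [436.28358209 288.4141791 ]
[[266.98155304 297.06500735]
 [401.01193609 213.66210878]] [[226.20475628 274.73485548]
 [436.39065429 287.51254792]]
```

send_rows --moves "0 0 0 0.05 -0.3 0 1;0 0 0 0.1 -0.6 0 1;0 0 -0.016 0.15 -0.955 0 1;0 0 -0.016 0.15 -0.955 0 1;0 0 -0.016 0.15 -0.955 0 1;0 0 -0.016 0.15 -0.955 0 1"

```text
time: 40.55
eef_pos: [0.521, -0.159, 0.2492]
tcp_rot: [-0.051, 0.999, 0.0, -0.0]
contact_force: [0.7, 0.1, -0.2]
opening: 0.997
finger_force: 0.0
```

send_rows --moves "0 0 0 0 0 0.3 1;0 0 0 0 0 0.6 1;0 0 0 0 0 0.8 1;0 0 0 0 0 0.91 1;0 0 0 0 0 0.91 1;0 0 0 0 0 0.91 -1;0 0 0 0 0 0.91 -1;0 0 0 0 0 0.91 -1;0 0 0 0 0 0.91 -1;0 0 0 0 0 0.91 -1;0 0 0 0 0 0.91 -1"

```text
time: 41.92
eef_pos: [0.5219, -0.1618, 0.0694]
tcp_rot: [-0.05, 0.999, -0.001, 0.002]
contact_force: [-0.1, -0.9, 6.5]
opening: 0.527
finger_force: 82.3
```

send_rows --moves "0 0 0 0 0 -0.3 -1;0 0 0 0 0 -0.6 -1;0 0 0 0 0 -0.85 -1;0 0 0 0 0 -0.85 -1;0 0 0.016 0 0.3 -0.85 -1;0 0 0.016 0 0.6 -0.85 -1;0 0 0.016 0 0.85 -0.85 -1;0 0 0.016 0 0.85 -0.85 -1"

```text
time: 42.92
eef_pos: [0.5013, 0.0111, 0.234]
tcp_rot: [-0.002, 1.0, 0.001, -0.003]
contact_force: [-0.4, -1.1, -3.7]
opening: 0.526
finger_force: 84.5
```

send_rows --moves "0 0 0 0 0.25 0 -1;0 0 0 0 0.5 0 -1;0 0 0 0 0.7 0 -1;0 0 0 0 0.7 0 -1"

```text
time: 43.42
eef_pos: [0.5026, 0.1492, 0.2349]
tcp_rot: [-0.001, 1.0, -0.0, -0.002]
contact_force: [0.2, -0.4, -3.4]
opening: 0.529
finger_force: 84.9
```

send_rows --moves "0 0 0 -0.12 0.25 0 -1;0 0 0 -0.235 0.465 0 -1;0 0 0 -0.235 0.465 0 -1;0 0 0 -0.235 0.465 0 -1;0 0 0 -0.235 0.465 0 -1"

```text
time: 44.05
eef_pos: [0.5504, 0.2394, 0.2366]
tcp_rot: [0.001, 1.0, -0.0, -0.001]
contact_force: [-0.9, -0.8, -2.8]
opening: 0.525
finger_force: 85.0
```

send_rows --moves "0 0 0 0 0 0.25 -1;0 0 0 0 0 0.5 -1;0 0 0 0 0 0.65 -1;0 0 0 0 0 0.72 -1;0 0 0 0 0 0.75 -1;0 0 0 0 0 0.75 -1;0 0 0 0 0 0.76 -1;0 0 0 0 0 0.77 -1;0 0 0 0 0 0.77 -1"

```text
time: 45.18
eef_pos: [0.5508, 0.241, 0.0835]
tcp_rot: [0.0, 1.0, 0.0, 0.0]
contact_force: [0.1, 0.4, -2.5]
opening: 0.527
finger_force: 84.8
```

send_rows --moves "0 0 0 0 0 0.005 -1;0 0 0 0 0 0.01 -1;0 0 0 0 0 0.01 -1"

```text
time: 45.55
eef_pos: [0.5509, 0.241, 0.0815]
tcp_rot: [0.0, 1.0, 0.0, 0.0]
contact_force: [0.0, 0.1, -1.9]
opening: 0.528
finger_force: 85.0
```

send_rows --moves "0 0 0 0 0 0.005 -1;0 0 0 0 0 0.01 -1;0 0 0 0 0 0.01 -1"

```text
time: 45.92
eef_pos: [0.5521, 0.241, 0.0814]
tcp_rot: [0.0, 1.0, 0.0, 0.002]
contact_force: [-1.4, -1.1, 5.3]
opening: 0.522
finger_force: 86.1
```

send_rows --moves "0 0 0 0 0 0 0.6;0 0 0 0 0 0 0.6;0 0 0 0 0 0 0.6;0 0 0 0 0 -0.1 0.6;0 0 0 0 0 -0.3 0.6;0 0 0 0 0 -0.6 0.6;0 0 0 0 0 -0.84 0.6;0 0 0 0 0 -0.84 -1;0 0 0 0.3 0.1 -0.84 -1;0 0 0 0.6 0.25 -0.84 -1;0 0 0 0.775 0.25 -0.84 -1;0 0 0 0.775 0.25 -0.84 -1"

```text
time: 47.42
eef_pos: [0.3932, 0.2914, 0.2469]
tcp_rot: [-0.001, 1.0, -0.0, -0.0]
contact_force: [-0.0, 0.2, 0.6]
opening: 0.001
finger_force: 0.0
```

```bash
python3 - <<'E'
from h import *
s=cam('scene'); save(s,'scene12',(170,200,450,400),2.6)
print(ctrl.get_state()['eef_pos'])
E
```

```text
[0.39480304 0.29122609 0.2473281 ]
```

View pics/scene12.png

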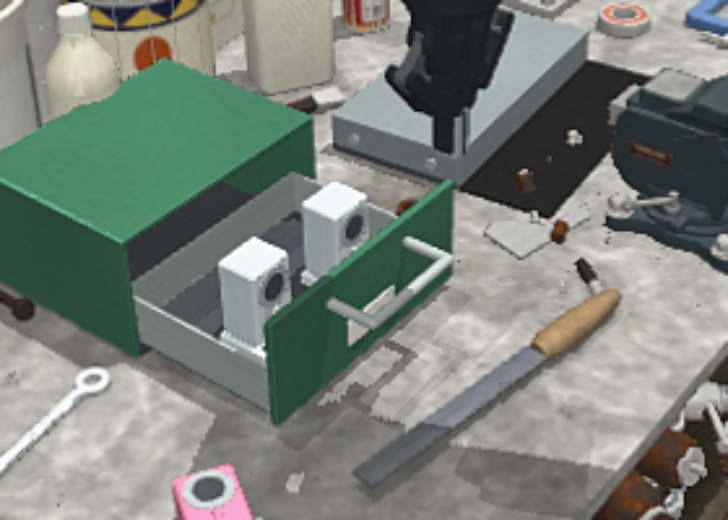

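The picture shows both castings standing in the open drawer, at (255,290) and (335,230). The next moves go in front of the handle and push the drawer shut.

send_rows --moves "0 0 0 0 0 0.3 -1;0 0 0 0 0 0.6 -1;0 0 0 0 0 0.8 -1;0 0 0 0 0 0.8 -1;0 0 0 0 0 0.8 -1;0 0 0 -0.03 0 0.8 -1;0 0 0 -0.05 0 0.8 -1;0 0 0 -0.065 0 0.8 -1;0 0 0 -0.08 0 0.8 -1;0 0 0 -0.095 0 0.8 -1;0 0 0 -0.11 0 0.8 -1;0 0 0 -0.13 0 0.8 -1"

```text
time: 48.98
eef_pos: [0.4216, 0.2911, 0.0872]
tcp_rot: [0.0, 1.0, -0.0, -0.0]
contact_force: [-1.5, -0.4, 1.3]
opening: -0.002
finger_force: 1.1
```

send_rows --moves "0 0 0 -0.03 0 0 -1;0 0 0 -0.06 0 0 -1;0 0 0 -0.09 0 0 -1;0 0 0 -0.12 0 0 -1;0 0 0 -0.15 0 0 -1;0 0 0 -0.18 0 0 -1;0 0 0 -0.21 0 0 -1;0 0 0 -0.24 0 0 -1;0 0 0 -0.27 0 0 -1;0 0 0 -0.3 0 0 -1;0 0 0 -0.33 0 0 -1;0 0 0 -0.36 0 0 -1"

```text
time: 50.48
eef_pos: [0.4941, 0.291, 0.0873]
tcp_rot: [0.0, 1.0, -0.0, -0.0]
contact_force: [-2.7, 1.7, 0.1]
opening: 0.002
finger_force: 1.1
```

send_rows --moves "0 0 0 -0.03 0 0 -1;0 0 0 -0.06 0 0 -1;0 0 0 -0.09 0 0 -1;0 0 0 -0.12 0 0 -1;0 0 0 -0.15 0 0 -1;0 0 0 -0.18 0 0 -1;0 0 0 -0.21 0 0 -1;0 0 0 -0.23 0 0 -1;0 0 0 -0.25 0 0 -1;0 0 0 -0.27 0 0 -1;0 0 0 -0.28 0 0 -1;0 0 0 -0.28 0 0 -1"

```text
time: 51.98
eef_pos: [0.5504, 0.2908, 0.0875]
tcp_rot: [0.0, 1.0, -0.0, 0.001]
contact_force: [-0.4, 0.5, -0.1]
opening: 0.005
finger_force: 0.3
```

send_rows --moves "0 0 0 -0.01 0 0 -1;0 0 0 -0.02 0 0 -1;0 0 0 -0.03 0 0 -1;0 0 0 -0.04 0 0 -1;0 0 0 -0.04 0 0 -1"

```text
time: 52.6
eef_pos: [0.5583, 0.2908, 0.0874]
tcp_rot: [0.0, 1.0, 0.0, 0.001]
contact_force: [0.3, -0.5, 0.9]
opening: -0.0
finger_force: 0.4
```

send_rows --moves "0 0 0 -0.01 0 0 -1;0 0 0 -0.02 0 0 -1;0 0 0 -0.02 0 0 -1"

```text
time: 52.98
eef_pos: [0.5615, 0.2909, 0.0874]
tcp_rot: [0.0, 1.0, -0.0, -0.001]
contact_force: [-3.6, 0.1, 1.9]
opening: -0.003
finger_force: 2.0
```

send_rows --moves "0 0 0 -0.01 0 0 -1;0 0 0 -0.01 0 0 -1;0 0 0 -0.01 0 0 -1"

```text
time: 53.35
eef_pos: [0.5616, 0.2909, 0.0873]
tcp_rot: [0.0, 1.0, -0.001, -0.003]
contact_force: [-8.9, -1.7, 6.6]
opening: -0.001
finger_force: 4.6
```

send_rows --moves "0 0 0 0.1 0 0 -1;0 0 0 0.3 0 0 -1;0 0 0 0.3 0 -0.5 -1;0 0 0 0.3 0 -0.8 -1;0 0 0 0.3 0 -0.8 -1;0 0 0 0.3 0 -0.8 -1"

```text
time: 54.1
eef_pos: [0.5065, 0.2919, 0.2524]
tcp_rot: [0.0, 1.0, 0.002, 0.006]
contact_force: [-0.0, 1.1, -0.1]
opening: -0.0
finger_force: 0.0
```

```bash
python3 - <<'E'
from h import *
print(ctrl.get_state()['contact_force']); print(ctrl.sign_off())
E
```

```text
[-0.0289295   1.12556733 -0.12766534]
the job is handed in; nothing more can be done
None
```

I handed the job in at about 54 s: both castings present were tumbled onto the mat, stood in the drawer and shut in with full drawer travel, but the hand-in gave no verdict and I couldn't see inside the closed drawer to confirm they still stand.

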